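# Set the drill guide over the blank that is still to be bored

### The job

One of the two square wooden blanks in the drill jig has already been bored, the other is still plain. Slide the drill guide along its rail, fully home against the end stop, so that it stands over the plain blank, then take the thumbscrew from its block and drop it down through the guide's hole into the rail hole beneath, so that its head sits flat on the guide. Leave both blanks lying in their nests.

Things in the scene. Friction and masses are not known exactly. Their poses are not given: they have to be found in the camera images.
- jig: Fixed drill jig: base 180 (x) x 250 (y) x 18 mm, origin under its centre at the bench top; may be turned. Along its near (-x) edge a steel rail, top 40 mm above the bench, has 16 mm holes at (x, y) = (-55, +55) and (-55, -55) mm and an end stop (top at 54 mm) at either end. Two nests with 10 mm rims are centred at (+30, +55) and (+30, -55) mm, one blank in each.
- guide (a joint): Position in m of the sliding drill guide along the jig's +y: 0 in the middle, +0.055 against the end stop at the jig's +y end (over the +y nest, its hole above that rail hole), -0.055 against the other. About 2 N moves it; it stays where it is left. It starts near the middle.
- guide_tab (a point): Centre of the upright steel grip tab on the guide, by which it is slid: 14 mm thick along the jig's y, 34 mm long along its x, 44 mm high (22 mm above and below this point), rising from the guide's top face. The tab stands 42 mm behind (+x of) guide_hole. Axes as the jig's.
- guide_hole (a point): Centre of the mouth of the guide's 16 mm locking hole, in the top face of the guide's 12 mm thick carriage plate (56 x 50 mm), 53 mm above the bench; the rail holes lie below it when the guide is at an end stop. Axes as the jig's.
- guide_bush (a point): Lower end of the round steel drill bush (34 mm in diameter) at the tip of the guide's arm, 85 mm behind guide_hole and about 11 mm above the blanks' top faces; when the guide is home it is over the middle of that nest's blank.
- plain_blank: The blank still to be bored: loose square of light wood 80 x 80 x 16 mm without a hole, lying in one of the nests; origin at the centre of its underside.
- bored_blank: The blank already bored: the same square of wood with a 36 mm round hole through its middle, lying in the other nest; origin at the centre of its underside.
- block: Wooden parking block, fixed, 64 x 64 x 45 mm, with a 16 mm hole in the middle of its top, in which the thumbscrew stands; origin at the centre of its underside.
- screw_head (a point): Centre of the thumbscrew's round knurled head, 28 mm in diameter, 30 mm high; z points up along the screw. Below the head a shank 11 mm thick and 30 mm long with a tapered tip (45 mm below this point). It stands in the block, head on the block's top, and lifts straight out; it drops into the guide without turning. Seated, this point is 15 mm above guide_hole. 50 to 100 g.
Not all that is in view belongs to the job. What is shaped like the plain_blank but purple is not meant.

How it is judged:
By the outcome, as a careful person would: the job done as asked, in the order asked, and still so for the second after the job is handed in, with the robot touching nothing.
It also fails if it takes over 51 s, if anything falls off the work surface, if the arm or the gripper's body presses on something with over 40 N, if the wrist force passes 120 N, or if a joint passes its speed limit or range.

### The arm

A 6-joint arm with a two-finger parallel gripper is mounted at the origin on a cart in front of the work surface, level with it; the furniture and walls round the work are solid. World frame = base frame: x ahead of the robot, y to its left, z up, the work surface at z = 0. Lengths are in m, angles in rad, forces in N, time in s.
With the tool pointing down it reaches from about 0.25 to 0.725 m from the base axis. Payload 4 kg.
Tool frame: the origin (TCP) lies at the very end of the fingers, on their centre line; the grasp point (between the pads) lies 19 mm behind it; z points along the fingers, y is the line along which they close (so a half turn about z gives the same grasp; the last joint's range is limited). The gripper opens to 85 mm and grips with 20 to 120 N. Pads are 22 mm wide; open, the fingers measure 114 mm over their backs; the gripper's body (76 mm by 85 mm) begins 54 mm behind the grasp point. The pads swing forward as they close: fully open they stand 13 mm farther back than shut.
Start: joints at [-1.136, 0.241, 0.005, 1.335, 0, 1.571], TCP at [0.211, -0.453, 0.231] pointing down, gripper open.
Joint ranges: [-2.72, 2.72], [-1.05, 1.87], [-1.09, 1.28], [-1.99, 2.15], [-1.42, 1.44], [-3.14, 3.14]. Speed limits (rad/s): [2.79, 2.79, 3.14, 3.14, 3.14, 3.14].

### API

Orientations are given as a 3x3 rotation matrix whose columns are the frame's x, y, z axes.
In Python, from plant import env, get_image, ticket gives the robot as it stands.
- The arm moves only by the tool move_arm, never from a script. Its argument "targets" is one flat list of numbers, 7 for each row, row after row: the opening in per cent of the stroke, from 0 (shut) to 100 (fully open), then the shift along the tool's x, y, z in mm, then the turn, a rotation vector about the tool's x, y, z in rad. In form: [grip, tx, ty, tz, rx, ry, rz, grip, tx, ty, tz, rx, ry, rz, ...]. A call has exactly 5 rows; each row is the pose to reach, as a shift and turn from the pose commanded when the call began, along the tool's axes at that moment; what a row does not reach only later rows make up. A row lasts 1/10 s, in which the tool goes at most 50 mm and 8.59 degrees, less where a joint would pass 70% of its speed; a pose out of reach is approached as far as the arm can. A call with a gripper value outside its range is refused whole. The fingers move at their own pace and stop on an object; "force" is the grip in N (left out, the last holds). Time passes only in rows, so rows that repeat a pose let the fingers close, or fill a call up. It gives the time, the measured TCP pose, the force, the opening and the grip force at its end, in the units of the state.
- env.observe(): the state, without advancing time (a new reading comes with each control period).
- get_image(name): name is "side" or "top" or "wrist"; returns a dict with "color" (384x512x3 uint8, red, green, blue), "camera_matrix" (3x3 intrinsics, pixels), "pose" (4x4, takes a point from camera to world coordinates). Camera axes: x right, y down, z forward; pixel columns grow to the right and rows downward; lengths in m; the calibration is good to about 2 mm. A picture is of the moment at which its call begins. There is no depth.
- ticket.finish_job(): hands the job in; it is judged then, once.
The state is a dict: "time": time; "joints": joint angles; "qvel": joint speeds; "effort": joint torques, N m; "position": TCP position; "tcp_rot": TCP orientation; "ft_force": force on the tool from outside, world axes, zero at the start; "moment": the same for the moment, N m; "grip_width": finger opening in m; "grasp_force": force on a finger pad.
Only numpy, scipy, OpenCV 4.12 (cv2) and the standard library are available. Lean on these libraries where they do the work, as an engineer would, in place of code of your own. Each camera call takes 0.05 s, during which the arm holds its last target. There are 200 camera calls.

## Working session

There is one attempt and no reset: what is moved stays moved. The work goes in short steps, Python scripts to look and compute and a tool call to move; the robot and the scene stay as the last step left them, time stands still between calls to the robot, and variables do not carry over. Pictures are saved under pics/ and viewed, at most 10 in all, crops included, and the job is handed in when it is done.

Besides the shell and the picture viewer there is one more tool, called after "Request:" as a command line: name --argument value ..., lists and objects as JSON in quotes. move_arm: Moves the arm, as the interface text tells. Its arguments: {"type":"object","properties":{"targets":{"type":"array"},"force":{"type":"number"}},"required":["targets"]}

```bash
mkdir -p pics
cat > h.py <<'E'
import numpy as np, cv2
from plant import env, get_image, ticket
def shot(name,fn=None):
    im=get_image(name)
    if fn: cv2.imwrite('pics/'+fn,cv2.cvtColor(im['color'],cv2.COLOR_RGB2BGR))
    np.savez('last_'+name,**{k:im[k] for k in('color','camera_matrix','pose')})
    return im
def ray(im,u,v,z):
    K,T=im['camera_matrix'],im['pose']
    d=T[:3,:3]@np.linalg.inv(K)@np.array([u,v,1.]);o=T[:3,3]
    return o+d*(z-o[2])/d[2]
def proj(im,p):
    K,T=im['camera_matrix'],im['pose']
    c=K@(T[:3,:3].T@(np.array(p)-T[:3,3]));return c[:2]/c[2]
E
python3 - <<'E'
from h import *
a=shot('top');b=shot('side')
cv2.imwrite('pics/top.png',cv2.cvtColor(cv2.resize(a['color'],(800,600),interpolation=2),cv2.COLOR_RGB2BGR))
cv2.imwrite('pics/side.png',cv2.cvtColor(cv2.resize(b['color'],(800,600),interpolation=2),cv2.COLOR_RGB2BGR))
for i in(a,b):print(i['pose'].round(3),i['camera_matrix'].round(1))
s=env.observe();print(s['tcp_rot'].round(3),s['position'],s['time'])
E
```

```text
[[-0.009 -0.994  0.109  0.418]
 [-1.     0.01   0.015  0.128]
 [-0.016 -0.109 -0.994  1.075]
 [ 0.     0.     0.     1.   ]] [[413.1   0.  261.5]
 [  0.  413.1 193.3]
 [  0.    0.    1. ]]
[[-0.934 -0.224  0.278  0.253]
 [-0.357  0.58  -0.733  0.849]
 [ 0.003 -0.784 -0.621  0.694]
 [ 0.     0.     0.     1.   ]] [[493.    0.  254.5]
 [  0.  493.  196.8]
 [  0.    0.    1. ]]
[[ 0.907  0.421 -0.001]
 [ 0.421 -0.907  0.002]
 [ 0.    -0.002 -1.   ]] [ 0.21038865 -0.4529507   0.23051233] 0.1
```

View pics/top.png

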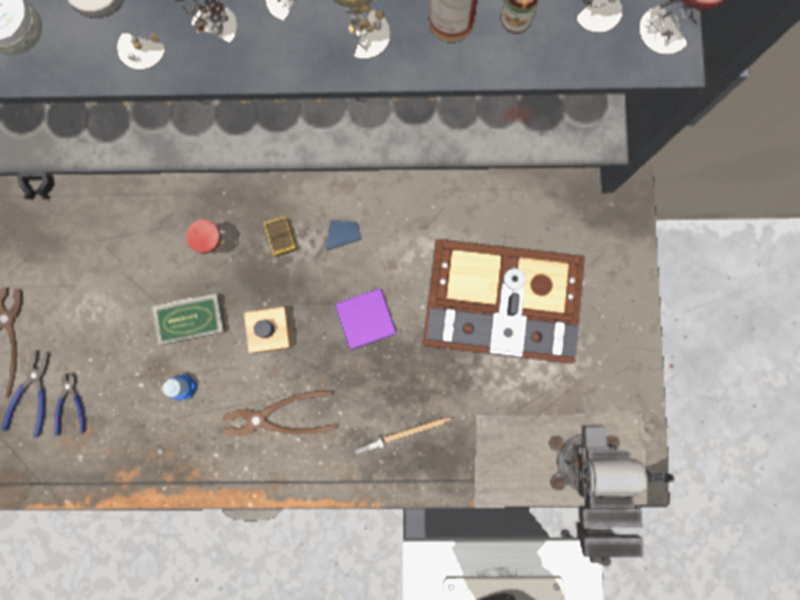

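View pics/side.png

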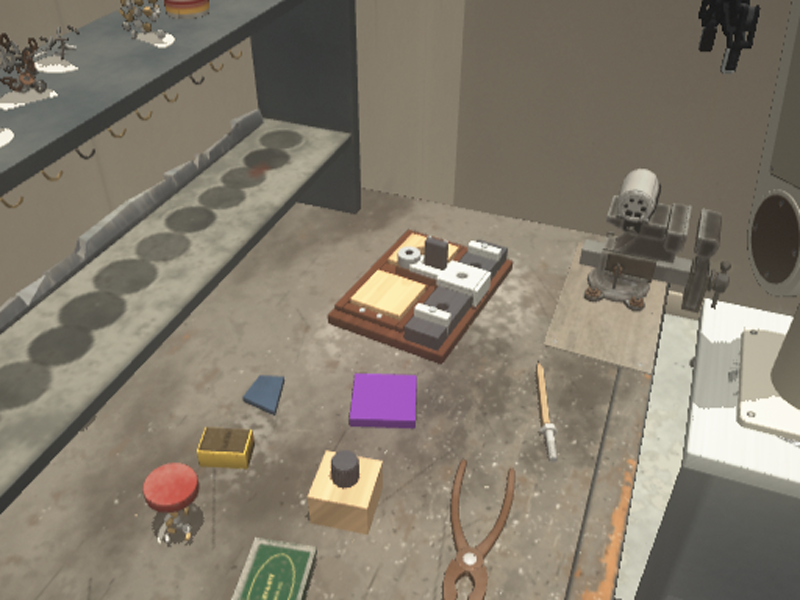

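The top view (800x600) shows the jig with a plain blank at about (472,277), the bored blank with its hole at (542,285), and a purple decoy at (366,318). The guide hole is at (508,332), the tab at (513,303) and the bush at (514,278). The screw is at (263,328), standing in its block.

Candidates for the plain blank: the left nest (472,277), the right nest (542,285; it has the hole, or possibly a dark spot) and the purple square (366,318; excluded). Candidates for the screw: the dark knob on the block (263,328), the red stool (203,236) and the blue bottle (180,387). I choose the left nest (+y) and the knob on the block, and will check both in a close crop.

Run:
```python
from h import *
a=dict(np.load('last_top.npz'));s=512/800
P={'holeL':(468,328,.04),'holeR':(537,337,.04),'ghole':(508,332,.053),'tabtop':(513,303,.097),'bush':(514,278,.06),'screwtop':(263,328,.075),'blankL':(472,277,.025)}
for k,(u,v,z) in P.items(): print(k,ray(a,u*s,v*s,z).round(4))
g=a['color'];hsv=cv2.cvtColor(g,cv2.COLOR_RGB2HSV)
# block top (light wood) centre and angle ; screw dark blob
m=cv2.inRange(hsv,(10,60,150),(30,160,255));m=cv2.morphologyEx(m,cv2.MORPH_CLOSE,np.ones((3,3)))
for c in cv2.findContours(m,cv2.RETR_EXTERNAL,2)[0]:
    if cv2.contourArea(c)>300: print(cv2.contourArea(c),cv2.minAreaRect(c))
A=cv2.resize(g[145:240,265:385],None,fx=4,fy=4,interpolation=2);B=cv2.resize(g[180:240,140:200],None,fx=4,fy=4,interpolation=2)
o=np.zeros((380,730,3),np.uint8);o[:,:480]=A;o[:240,490:]=B
cv2.imwrite('pics/crop.png',o[...,::-1])
```

```text
holeL [0.488  0.0492 0.04  ]
holeR [ 0.4725 -0.0607  0.04  ]
ghole [ 0.4801 -0.0129  0.053 ]
tabtop [ 0.5215 -0.0155  0.097 ]
bush [ 0.5652 -0.0236  0.06  ]
screwtop [0.4887 0.3708 0.075 ]
blankL [0.5727 0.0399 0.025 ]
1696.0 ((129.0, 314.0), (22.0, 228.0), 90.0)
678.5 ((170.10748291015625, 210.663818359375), (27.74979591369629, 26.698225021362305), 83.2901611328125)
725.0 ((346.21954345703125, 182.02439880371094), (33.57118606567383, 33.12946319580078), 6.340191841125488)
1000.0 ((302.9163818359375, 176.9607391357422), (32.77396774291992, 32.540287017822266), 6.709837436676025)
```

View pics/crop.png

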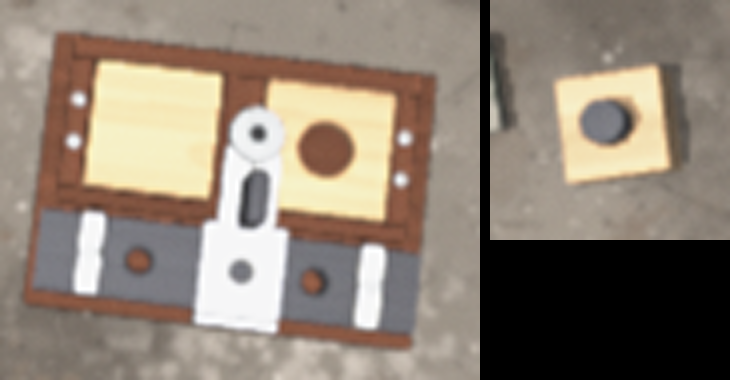

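The crop confirms it: the left (+y) blank is plain and the right one is bored through. The dark knob is the screw, standing in the block. The jig is turned about −7° and the guide must go to +y. Next I work out the first moves and check the vice's height.

```bash
cat >> h.py <<'E'
def delta(p,yaw=None):
    """shift (mm) in tool axes from now to p; rz turning tool y to jig -y for jig yaw (rad)"""
    s=env.observe();R=s['tcp_rot'];d=R.T@(np.array(p)-s['position'])*1000
    w=np.zeros(3)
    if yaw is not None:
        from scipy.spatial.transform import Rotation as Q
        c,n=np.cos(yaw),np.sin(yaw)
        T=np.array([[c,n,0],[n,-c,0],[0,0,-1.]])
        w=Q.from_matrix(R.T@T).as_rotvec()
    print('delta',d.round(1),'rot',w.round(3),'pos',s['position'].round(4),'F',s['ft_force'].round(1),'w',round(s['grip_width'],4),'t',s['time'])
E
python3 - <<'E'
from h import *
a=dict(np.load('last_top.npz'));b=dict(np.load('last_side.npz'));s=.64
def tri(p,q):
    Pm=[i['camera_matrix']@np.linalg.inv(i['pose'])[:3] for i in(a,b)]
    X=cv2.triangulatePoints(Pm[0],Pm[1],np.array(p)*s,np.array(q)*s);return (X[:3]/X[3]).ravel().round(3)
print('vice',tri((620,478.),(640,195.)),'ghole',tri((508,332.),(461,274.)),'screw',tri((263,328.),(345,455.)))
delta([.45,-.2,.3],-.122);delta([.521,-.017,.2],-.122)
E
```

```text
vice [ 0.27 -0.15  0.15] ghole [ 0.482 -0.013  0.052] screw [0.49  0.371 0.077]
delta [ 323.9 -128.6  -69.2] rot [-0.002  0.     0.557] pos [ 0.2104 -0.453   0.2305] F [0.3 0.3 0.1] w 0.0854 t 0.1
delta [ 465.3 -264.5   31. ] rot [-0.002  0.     0.557] pos [ 0.2104 -0.453   0.2305] F [0.3 0.3 0.1] w 0.0854 t 0.1
```

Request:
move_arm --targets '[100,40,-15,-30,0,0,0.1,100,85,-35,-65,0,0,0.22,100,130,-52,-70,0,0,0.34,100,175,-70,-70,0,0,0.45,100,220,-87,-70,0,0,0.557]' --force 40

```text
time: 0.6
position: [0.3699, -0.2853, 0.3018]
tcp_rot: [[0.992, -0.127, 0.001], [-0.127, -0.992, -0.001], [0.001, 0.001, -1.0]]
ft_force: [1.2, -0.5, 0.2]
grip_width: 0.0853
grasp_force: 0.0
```

```bash
python3 -c "
from h import *
delta([.45,-.2,.3],-.122);delta([.521,-.017,.2],-.122)"
```

```text
delta [ 68.6 -94.8   1.8] rot [ 0.001 -0.001 -0.006] pos [ 0.3699 -0.2853  0.3018] F [ 1.2 -0.5  0.2] w 0.0853 t 0.6
delta [ 115.6 -285.4  101.7] rot [ 0.001 -0.001 -0.006] pos [ 0.3699 -0.2853  0.3018] F [ 1.2 -0.5  0.2] w 0.0853 t 0.6
```

Request:
move_arm --targets '[100,17,-40,0,0,0,0,100,34,-85,0,0,0,0,100,52,-130,10,0,0,0,100,70,-175,30,0,0,0,100,88,-220,60,0,0,0]'

```text
time: 1.1
position: [0.4806, -0.0841, 0.2464]
tcp_rot: [[0.993, -0.121, 0.003], [-0.121, -0.993, -0.0], [0.003, 0.0, -1.0]]
ft_force: [0.5, -1.1, -0.0]
grip_width: 0.0853
grasp_force: 0.0
```

Request:
move_arm --targets '[100,14,-33,20,0,0,0,100,26,-63,40,0,0,0,100,26,-63,40,0,0,0,100,26,-63,40,0,0,0,100,26,-63,40,0,0,0]'

```text
time: 1.6
position: [0.5108, -0.0458, 0.207]
tcp_rot: [[0.995, -0.097, 0.002], [-0.097, -0.995, 0.014], [0.001, -0.014, -1.0]]
ft_force: [-0.8, 0.0, -0.2]
grip_width: 0.0856
grasp_force: 0.0
```

```bash
python3 -c "
from h import *
a=shot('wrist','w1.png');print(a['pose'].round(3))
for p in ([.521,-.017,.097],[.4801,-.0129,.053]):print(proj(a,p))
delta([.521,-.017,.2],-.122)"
```

```text
[[-0.097 -0.957 -0.273  0.581]
 [-0.995  0.09   0.04  -0.055]
 [-0.014  0.275 -0.961  0.351]
 [ 0.     0.     0.     1.   ]]
[219.65946652 178.8321052 ]
[225.51204589 206.22499977]
delta [  7.2 -29.7   7.8] rot [-0.015 -0.001  0.025] pos [ 0.511  -0.0459  0.2073] F [-0.  -0.1  0.8] w 0.0854 t 1.65
```

View pics/w1.png

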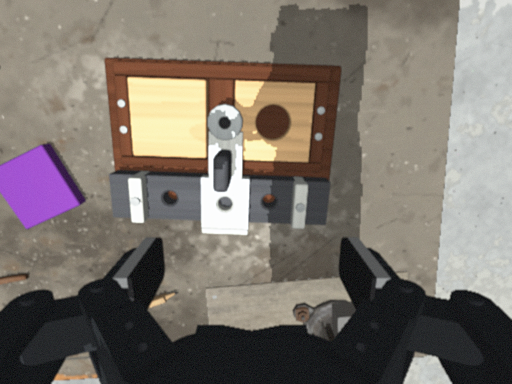

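The wrist view shows the guide hole at (225,203) and the tab at about (222,168), which agrees with my prediction to within 3 px. The arm stopped short of its target, so I check the joints.

```bash
python3 -c "
from h import *
s=env.observe();print(s['joints'].round(3),s['qvel'].round(3),s['effort'].round(1),s['position'],s['ft_force'],s['moment'])"
```

```text
[-0.098  0.277 -0.01   1.283  0.015  3.141] [-0.005 -0.006  0.    -0.005  0.002 -0.   ] [  0.3 -38.1  24.7   0.    0.1   0. ] [ 0.51095496 -0.04594231  0.20734176] [-0.02015088 -0.07086053  0.7595925 ] [ 0.05066131 -0.00246535 -0.00980645]
```

Request:
move_arm --targets '[100,0,0,0,0,0,0,100,0,0,0,0,0,0,100,0,0,0,0,0,0,100,0,0,0,0,0,0,100,0,0,0,0,0,0]'

```text
time: 2.15
position: [0.5109, -0.0451, 0.2063]
tcp_rot: [[0.995, -0.096, 0.001], [-0.096, -0.995, 0.015], [-0.0, -0.015, -1.0]]
ft_force: [0.7, -0.1, 0.2]
grip_width: 0.0853
grasp_force: 0.0
```

```bash
python3 -c "
from h import *
s=env.observe();print(s['joints'].round(3),s['qvel'].round(3),s['effort'].round(1),s['position'],s['ft_force'],s['moment'])
b=shot('side','s2.png')"
```

```text
[-0.097  0.278 -0.011  1.282  0.015  3.141] [ 0.001  0.002  0.001 -0.    -0.002 -0.001] [ -0.  -38.8  25.    0.    0.    0. ] [ 0.51085891 -0.04508054  0.20626849] [ 0.74165916 -0.1259707   0.17956071] [-0.0123347  -0.04682222 -0.00741347]
```

View pics/s2.png

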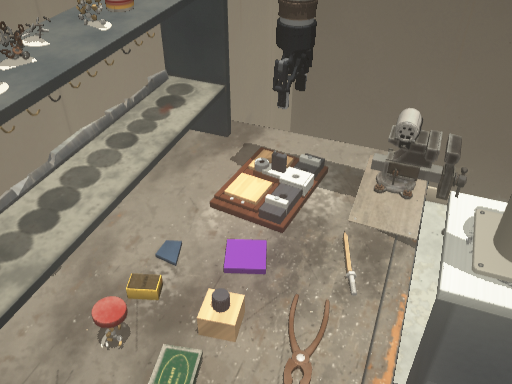

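The side view shows the gripper clear above the jig at (290,80). The stall is joint 6 at its +3.14 limit, so I turn half a turn the other way.

Request:
move_arm --targets '[100,0,0,0,0,0,-0.15,100,0,0,0,0,0,-0.3,100,0,0,0,0,0,-0.45,100,0,0,0,0,0,-0.6,100,0,0,0,0,0,-0.75]'

```text
time: 2.7
position: [0.5109, -0.0449, 0.2061]
tcp_rot: [[0.79, 0.614, 0.001], [0.614, -0.789, 0.015], [0.01, -0.011, -1.0]]
ft_force: [-0.4, -0.7, 0.0]
grip_width: 0.0855
grasp_force: 0.0
```

Request:
move_arm --targets '[100,0,0,0,0,0,-0.15,100,0,0,0,0,0,-0.3,100,0,0,0,0,0,-0.45,100,0,0,0,0,0,-0.6,100,0,0,0,0,0,-0.75]'

```text
time: 3.2
position: [0.5109, -0.0449, 0.2061]
tcp_rot: [[0.159, 0.987, 0.001], [0.987, -0.159, 0.015], [0.015, -0.001, -1.0]]
ft_force: [-0.1, 0.8, 0.1]
grip_width: 0.0852
grasp_force: 0.0
```

Request:
move_arm --targets '[100,0,0,0,0,0,-0.15,100,0,0,0,0,0,-0.3,100,0,0,0,0,0,-0.45,100,0,0,0,0,0,-0.6,100,0,0,0,0,0,-0.75]'

```text
time: 3.7
position: [0.5109, -0.0449, 0.2061]
tcp_rot: [[-0.556, 0.831, 0.001], [0.831, 0.556, 0.015], [0.012, 0.009, -1.0]]
ft_force: [-0.6, 0.6, 1.2]
grip_width: 0.0854
grasp_force: 0.0
```

Request:
move_arm --targets '[100,0,0,0,0,0,-0.15,100,0,0,0,0,0,-0.3,100,0,0,0,0,0,-0.45,100,0,0,0,0,0,-0.6,100,0,0,0,0,0,-0.75]'

```text
time: 4.2
position: [0.5109, -0.0449, 0.2061]
tcp_rot: [[-0.973, 0.229, 0.001], [0.229, 0.973, 0.015], [0.002, 0.015, -1.0]]
ft_force: [0.2, 0.3, 0.1]
grip_width: 0.0856
grasp_force: 0.0
```

```bash
sed -i 's/T=np.array.*/T=np.array([[-c,-n,0],[-n,c,0],[0,0,-1.]])/' h.py; python3 -c "
from h import *
a=shot('wrist','w2.png');print(env.observe()['joints'].round(3))
for p in ([.521,-.017,.097],[.4801,-.0129,.053]):print(proj(a,p))
delta([.521,-.017,.15],-.122)"
```

```text
[-0.096  0.278 -0.011  1.282  0.015  0.131]
[282.55510432 189.17261774]
[273.23039695 137.77056649]
delta [-3.7 28.7 56.5] rot [ 0.015 -0.002 -0.105] pos [ 0.5109 -0.0449  0.2061] F [-0.   0.4 -0.7] w 0.0856 t 4.25
```

View pics/w2.png

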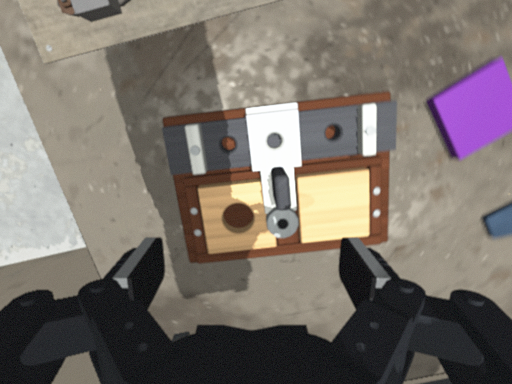

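The wrist view shows the guide hole at (275,140) and the tab at (282,188), both within 2–3 px of prediction. I go above the tab and then down.

Request:
move_arm --targets '[100,-2,15,20,0.015,0,-0.105,100,-4,29,45,0.015,-0.002,-0.105,100,-4,29,60,0.015,-0.002,-0.105,100,-4,29,60,0.015,-0.002,-0.105,100,-4,29,60,0.015,-0.002,-0.105]'

```text
time: 4.75
position: [0.5216, -0.0169, 0.1467]
tcp_rot: [[-0.991, 0.133, -0.0], [0.133, 0.991, -0.0], [0.0, -0.0, -1.0]]
ft_force: [-0.3, 0.9, 0.3]
grip_width: 0.0853
grasp_force: 0.0
```

```bash
python3 -c "
from h import *
delta([.521,-.017,.062],-.122)"
```

```text
delta [ 0.6 -0.1 84.7] rot [-0.    -0.    -0.011] pos [ 0.5216 -0.0169  0.1467] F [-0.3  0.9  0.3] w 0.0853 t 4.75
```

Request:
move_arm --targets '[100,0,0,30,0,0,-0.011,100,0,0,60,0,0,-0.011,100,0,0,84,0,0,-0.011,100,0,0,84,0,0,-0.011,60,0,0,84,0,0,-0.011]'

```text
time: 5.25
position: [0.5225, -0.0172, 0.0638]
tcp_rot: [[-0.993, 0.122, 0.002], [0.122, 0.993, -0.0], [-0.002, -0.0, -1.0]]
ft_force: [0.3, -0.4, -0.3]
grip_width: 0.073
grasp_force: 0.0
```

Request:
move_arm --targets '[30,0,0,0,0,0,0,0,0,0,0,0,0,0,0,0,0,0,0,0,0,0,0,0,0,0,0,0,0,0,0,0,0,0,0]' --force 30

```text
time: 5.75
position: [0.5222, -0.017, 0.0635]
tcp_rot: [[-0.993, 0.122, 0.002], [0.122, 0.993, -0.0], [-0.002, -0.0, -1.0]]
ft_force: [-0.8, -0.3, 5.4]
grip_width: 0.0137
grasp_force: 30.9
```

Tab gripped (13.7 mm). I slide along tool +y (jig +y), then creep up to the stop.

Request:
move_arm --targets '[0,0,8,0,0,0,0,0,0,20,0,0,0,0,0,0,32,0,0,0,0,0,0,44,0,0,0,0,0,0,54,0,0,0,0]'

```text
time: 6.25
position: [0.5294, 0.037, 0.0635]
tcp_rot: [[-0.993, 0.122, 0.003], [0.122, 0.993, -0.001], [-0.003, -0.001, -1.0]]
ft_force: [1.1, -2.1, 4.8]
grip_width: 0.0139
grasp_force: 31.0
```

Request:
move_arm --targets '[0,0,2,0,0,0,0,0,0,4,0,0,0,0,0,0,6,0,0,0,0,0,0,7,0,0,0,0,0,0,7,0,0,0,0]'

```text
time: 6.75
position: [0.5303, 0.0438, 0.0635]
tcp_rot: [[-0.993, 0.121, 0.003], [0.121, 0.993, -0.001], [-0.003, -0.0, -1.0]]
ft_force: [-0.4, -0.6, 4.9]
grip_width: 0.0136
grasp_force: 31.1
```

Request:
move_arm --targets '[0,0,1,0,0,0,0,0,0,2,0,0,0,0,0,0,3,0,0,0,0,0,0,3,0,0,0,0,0,0,3,0,0,0,0]'

```text
time: 7.25
position: [0.5304, 0.0445, 0.0635]
tcp_rot: [[-0.992, 0.123, 0.003], [0.123, 0.992, -0.005], [-0.003, -0.004, -1.0]]
ft_force: [0.3, -8.1, 7.0]
grip_width: 0.0134
grasp_force: 31.1
```

Force rose to −8 N with no motion: it is against the stop. I press slightly more, open, and lift.

Request:
move_arm --targets '[0,0,1,0,0,0,0,0,0,1,0,0,0,0,25,0,1,0,0,0,0,40,0,0,0,0,0,0,40,0,-2,0,0,0,0]'

```text
time: 7.75
position: [0.5287, 0.0451, 0.0621]
tcp_rot: [[-0.993, 0.12, -0.001], [0.12, 0.993, 0.0], [0.001, -0.0, -1.0]]
ft_force: [-0.8, -0.0, 0.8]
grip_width: 0.0342
grasp_force: 0.0
```

Request:
move_arm --targets '[60,0,0,0,0,0,0,60,0,0,0,0,0,0,60,0,0,-30,0,0,0,60,0,0,-70,0,0,0,60,0,0,-110,0,0,0]'

```text
time: 8.25
position: [0.5284, 0.0449, 0.1731]
tcp_rot: [[-0.993, 0.121, -0.002], [0.121, 0.993, -0.0], [0.002, -0.001, -1.0]]
ft_force: [0.9, 0.3, -0.3]
grip_width: 0.0512
grasp_force: 0.0
```

Run:
```python
from h import *
a=shot('top')
A=cv2.resize(a['color'][145:240,265:385],None,fx=5,fy=5,interpolation=2)
b=shot('wrist');B=b['color']
o=np.zeros((475,800,3),np.uint8);o[:,:600]=A
h=cv2.resize(B[60:300,120:400],(200,171));o[:171,600:]=h
cv2.imwrite('pics/home.png',A[...,::-1]);cv2.imwrite('pics/w3.png',B[...,::-1])
delta([.4887,.3708,.2],-.122);print(env.observe()['joints'].round(2))
```

```text
delta [ 83.  317.9 -21.6] rot [0.002 0.012 0.001] pos [0.5331 0.0452 0.1787] F [1.6 0.2 0.8] w 0.0512 t 8.35
[ 0.08  0.33 -0.02  1.22 -0.    0.21]
```

View pics/w3.png

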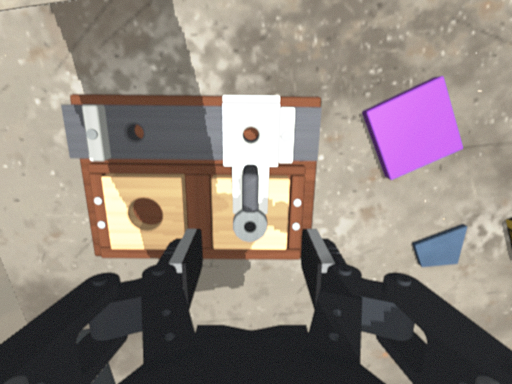

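The wrist view shows the guide home against the end stop. The bush (250,228) is over the plain blank, and the guide hole (251,134) shows the brown rail hole below it. Both blanks lie in their nests. Next is the screw.

Request:
move_arm --targets '[80,10,40,-15,0,0,0,100,22,85,-22,0,0,0,100,34,130,-22,0,0,0,100,46,175,-22,0,0,0,100,58,220,-22,0,0,0]'

```text
time: 8.85
position: [0.4975, 0.2718, 0.194]
tcp_rot: [[-0.993, 0.121, 0.0], [0.121, 0.993, -0.0], [-0.0, -0.0, -1.0]]
ft_force: [0.9, 0.4, 0.4]
grip_width: 0.0851
grasp_force: 0.0
```

Request:
move_arm --targets '[100,10,45,0,0,0,0,100,20,85,0,0,0,0,100,25,98,0,0,0,0,100,25,98,0,0,0,0,100,25,98,0,0,0,0]'

```text
time: 9.35
position: [0.4849, 0.3694, 0.1937]
tcp_rot: [[-0.993, 0.121, -0.001], [0.121, 0.993, -0.002], [0.0, -0.002, -1.0]]
ft_force: [0.6, -0.6, 0.2]
grip_width: 0.0853
grasp_force: 0.0
```

Run:
```python
from h import *
w=dict(np.load('last_wrist.npz'));print('ghole',ray(w,251,134,.053).round(4))
b=shot('wrist','w4.png')
p=proj(b,[.4887,.3708,.075]);print(p)
hsv=cv2.cvtColor(b['color'],cv2.COLOR_RGB2HSV)
m=(hsv[...,2]<110).astype(np.uint8)*255
n,l,s,c=cv2.connectedComponentsWithStats(m)
for i in range(1,n):
    if s[i,4]>150:print(s[i],c[i].round(1))
delta([.4887,.3708,.12],-.122)
```

```text
ghole [0.4913 0.0502 0.053 ]
[253.58953379 186.24155162]
[  0   0  17  32 286] [ 5.2 14.1]
[135  22 107  18 152] [186.   27.7]
[    0    80   512   304 49225] [219.7 304.7]
[324 138  95  78 389] [358.  166.1]
[121 157  53  65 360] [151. 185.]
[ 174  204  116   52 1801] [236.7 226.2]
[159 283  47  23 190] [188.  291.7]
delta [-3.1  2.4 74.1] rot [-0.002  0.    -0.   ] pos [0.4853 0.3689 0.1941] F [0.5 0.  0.6] w 0.0853 t 9.4
```

View pics/w4.png

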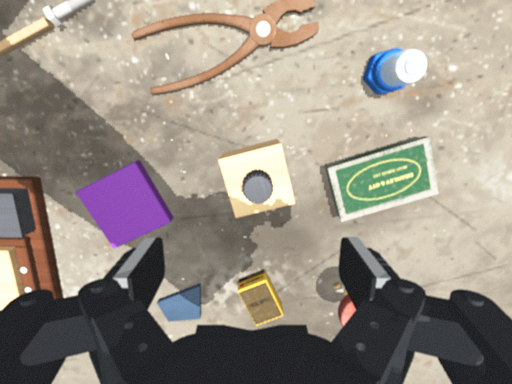

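The screw head's top is centred at about (258,187). The green box and the red stool are at least 80 px to the side, clear of the finger descent.

Run:
```python
from h import *
w=dict(np.load('last_wrist.npz'));
p=ray(w,258,187.5,.075);print(p.round(4))
r,c=slice(160,215),slice(235,285)
g=w['color'][r,c].astype(int);m=((g[...,0]-g[...,2]<25)&(g.max(2)<130)).astype(np.uint8)
n,l,s,ce=cv2.connectedComponentsWithStats(m);i=1+s[1:,4].argmax();print(s[i]+[235,160,0,0,0],ce[i]+[235,160])
q=.5*(ray(w,ce[i][0]+235,ce[i][1]+160,.06)+ray(w,ce[i][0]+235,ce[i][1]+160,.075));print(q.round(4))
delta([p[0],p[1],.1],-.122);delta([p[0],p[1],.045],-.122)
```

```text
[0.4904 0.3747 0.075 ]
[243 170  28  21 151] [255.45695364 176.06622517]
[0.4811 0.3735 0.0675]
delta [-4.3  6.5 94.1] rot [-0.002  0.    -0.   ] pos [0.4853 0.3689 0.1941] F [0.5 0.  0.6] w 0.0853 t 9.4
delta [ -4.3   6.6 149.1] rot [-0.002  0.    -0.   ] pos [0.4853 0.3689 0.1941] F [0.5 0.  0.6] w 0.0853 t 9.4
```

Request:
move_arm --targets '[100,-4,5,40,0,0,0,100,-4,5,80,0,0,0,100,-4,5,115,0,0,0,100,-4,5,135,0,0,0,100,-4,5,143,0,0,0]'

```text
time: 9.9
position: [0.4889, 0.3715, 0.0488]
tcp_rot: [[-0.992, 0.124, -0.004], [0.124, 0.992, -0.004], [0.003, -0.004, -1.0]]
ft_force: [0.1, -0.3, 0.6]
grip_width: 0.0856
grasp_force: 0.0
```

Run:
```python
from h import *
delta([.4898,.373,.050],-.122)
```

```text
delta [-0.7  1.6 -1.2] rot [-0.004 -0.003 -0.002] pos [0.4889 0.3715 0.0488] F [ 0.1 -0.3  0.6] w 0.0856 t 9.9
```

Request:
move_arm --targets '[60,-0.5,1.5,-1,0,0,0,45,-0.5,1.5,-1,0,0,0,30,-0.5,1.5,-1,0,0,0,0,-0.5,1.5,-1,0,0,0,0,-0.5,1.5,-1,0,0,0]' --force 40

```text
time: 10.4
position: [0.4915, 0.3769, 0.0543]
tcp_rot: [[-0.993, 0.121, 0.003], [0.121, 0.993, 0.001], [-0.003, 0.002, -1.0]]
ft_force: [0.0, -1.5, 5.8]
grip_width: 0.0264
grasp_force: 39.7
```

Request:
move_arm --targets '[0,0,0,0,0,0,0,0,0,0,0,0,0,0,0,0,0,0,0,0,0,0,0,0,0,0,0,0,0,0,0,0,0,0,0]'

```text
time: 10.9
position: [0.4915, 0.3769, 0.0543]
tcp_rot: [[-0.993, 0.121, 0.003], [0.121, 0.993, 0.001], [-0.003, 0.002, -1.0]]
ft_force: [1.1, -1.0, 6.0]
grip_width: 0.0268
grasp_force: 39.8
```

Gripped, but about 4 mm high on the head. I regrip lower.

Request:
move_arm --targets '[45,0,0,0,0,0,0,45,0,0,4.5,0,0,0,45,0,0,4.5,0,0,0,45,0,0,4.5,0,0,0,45,0,0,4.5,0,0,0]'

```text
time: 11.4
position: [0.4903, 0.3761, 0.0475]
tcp_rot: [[-0.993, 0.121, -0.0], [0.121, 0.993, -0.001], [0.0, -0.001, -1.0]]
ft_force: [0.4, -0.2, 0.9]
grip_width: 0.0384
grasp_force: 0.0
```

Request:
move_arm --targets '[0,0,0,0,0,0,0,0,0,0,0,0,0,0,0,0,0,0,0,0,0,0,0,0,0,0,0,0,0,0,0,0,0,0,0]'

```text
time: 11.9
position: [0.4906, 0.3763, 0.048]
tcp_rot: [[-0.993, 0.121, 0.001], [0.121, 0.993, -0.0], [-0.001, -0.0, -1.0]]
ft_force: [-0.1, -0.3, -0.5]
grip_width: 0.0265
grasp_force: 39.4
```

Request:
move_arm --targets '[0,0,0,-15,0,0,0,0,0,0,-40,0,0,0,0,0,0,-75,0,0,0,0,0,0,-110,0,0,0,0,0,-20,-135,0,0,0]'

```text
time: 12.4
position: [0.4887, 0.3585, 0.1852]
tcp_rot: [[-0.993, 0.119, 0.003], [0.119, 0.993, 0.002], [-0.003, 0.003, -1.0]]
ft_force: [0.4, -0.1, -0.5]
grip_width: 0.0262
grasp_force: 39.5
```

Run:
```python
from h import *
delta([.488,.1,.19],-.122)
```

```text
delta [ -30.  -256.7   -5.4] rot [0.003 0.003 0.003] pos [0.4887 0.3585 0.1852] F [ 0.4 -0.1 -0.5] w 0.0262 t 12.4
```

Request:
move_arm --targets '[0,-4,-35,-5,0,0,0,0,-9,-75,-5,0,0,0,0,-14,-120,-5,0,0,0,0,-19,-165,-5,0,0,0,0,-24,-205,-5,0,0,0]'

```text
time: 12.9
position: [0.4864, 0.148, 0.188]
tcp_rot: [[-0.993, 0.121, 0.0], [0.121, 0.993, -0.001], [-0.0, -0.001, -1.0]]
ft_force: [0.7, 0.0, -1.2]
grip_width: 0.0267
grasp_force: 39.5
```

Request:
move_arm --targets '[0,-4,-30,0,0,0,0,0,-6,-50,0,0,0,0,0,-6,-50,0,0,0,0,0,-6,-50,0,0,0,0,0,-6,-50,0,0,0,0]'

```text
time: 13.4
position: [0.487, 0.1005, 0.188]
tcp_rot: [[-0.993, 0.12, 0.0], [0.12, 0.993, -0.0], [-0.0, 0.0, -1.0]]
ft_force: [0.4, 0.5, -0.5]
grip_width: 0.0272
grasp_force: 39.6
```

Run:
```python
from h import *
a=shot('top');w=shot('wrist','w5.png')
for p in ([.488,.0492,.053],[.4913,.0502,.053]):print(proj(w,p),proj(a,p))
s=env.observe();t=s['position'];z=s['tcp_rot'][:,2]
for d in(-.003,.027):print('shank',proj(w,t+z*d))
delta([.488,.0492,.12],-.122)
```

```text
[199.31087055 185.30054046] [299.90243467 209.54273848]
[200.8837796  188.40356853] [299.47301814 208.21631609]
shank [251.41973968 241.80070953]
shank [251.42716603 220.1265592 ]
delta [ -7.2 -51.   67.9] rot [-0.     0.     0.002] pos [0.4869 0.1007 0.1879] F [-0.  -0.  -0.8] w 0.0268 t 13.5
```

View pics/w5.png

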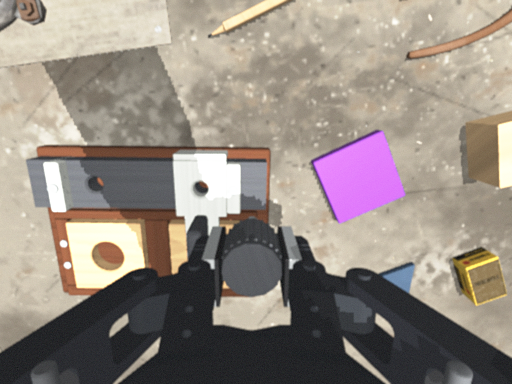

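The wrist view shows the guide hole at about (201,187), near the prediction of (199–201, 185–188). The screw is held upright with its head top centred near (252,268).

Run:
```python
from h import *
w=dict(np.load('last_wrist.npz'));s=env.observe();t=s['position'];R=s['tcp_rot']
g=cv2.cvtColor(w['color'],cv2.COLOR_RGB2GRAY)
def blob(g,x0,x1,y0,y1,th):
    m=(g[y0:y1,x0:x1]<th).astype(np.uint8);n,l,st,c=cv2.connectedComponentsWithStats(m)
    i=1+st[1:,4].argmax();return st[i]+[x0,y0,0,0,0],c[i]+[x0,y0]
b,c=blob(g,188,216,175,199,130);print(b,c,ray(w,c[0],c[1],.053).round(4))
a=dict(np.load('last_top.npz'));ga=cv2.cvtColor(a['color'],cv2.COLOR_RGB2GRAY)
print(ga[204:216,292:308])
h=ray(w,252,268,t[2]+.033);print('head',h.round(4),'off tool',(R.T@(h-t)*1000).round(1),proj(w,t-R[:,2]*.033))
cv2.imwrite('pics/hd.png',cv2.resize(w['color'][160:310,180:300],None,fx=4,fy=4,interpolation=2)[...,::-1])
```

```text
[194 182  14  13 142] [200.45774648 187.68309859] [0.4905 0.0499 0.053 ]
[[238 238 238 238 238 238 238 238 237 237 237 237 238 238 237 238]
 [238 237 237 239 238 238 237 237 237 236 237 238 237 238 238 237]
 [238 238 238 239 238 238 237 238 238 237 237 237 237 238 238 237]
 [238 238 238 238 239 239 238 238 238 238 237 236 238 237 237 238]
 [239 238 238 238 238 238 238 238 238 238 238 236 236 235 236 235]
 [239 239 238 238 238 239 239 238 238 237 236 235 233 232 231 229]
 [239 238 238 238 237 237 236 235 235 234 232 230 228 229 228 227]
 [237 238 236 235 234 232 232 230 229 229 229 229 228 228 227 227]
 [234 232 231 229 227 227 228 227 228 228 228 228 228 228 228 227]
 [225 225 226 225 225 226 228 227 228 229 228 229 228 228 228 226]
 [222 223 224 226 226 227 228 228 228 229 229 229 228 228 227 227]
 [222 223 224 226 226 227 228 228 229 228 228 228 228 228 228 227]]
head [0.4844 0.1013 0.2209] off tool [  2.6   0.3 -33. ] [251.40890525 273.42152665]
```

View pics/hd.png

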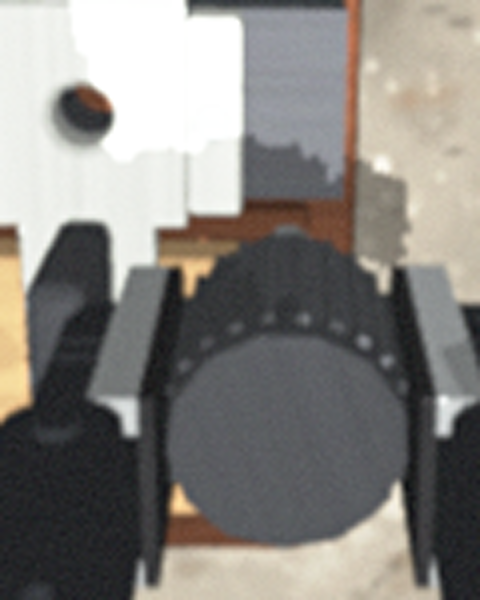

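Using the wrist looks from both orientations, the hole is at about (0.4905, 0.0497). The screw sits about 2 mm toward tool +x in the grip. I move above the hole, with the tip still 8 mm clear.

Request:
move_arm --targets '[0,-5,-20,0,0,0,0,0,-10,-45,20,0,0,0,0,-11.7,-50,60,0,0,0,0,-11.7,-50,85,0,0,0,0,-11.7,-50,95,0,0,0]'

```text
time: 14.0
position: [0.4905, 0.0489, 0.0903]
tcp_rot: [[-0.993, 0.12, -0.005], [0.12, 0.993, -0.001], [0.005, -0.001, -1.0]]
ft_force: [-0.6, -0.7, -0.0]
grip_width: 0.0269
grasp_force: 39.6
```

Request:
move_arm --targets '[0,0,0,0,0,0,0,0,0,0,0,0,0,0,0,0,0,0,0,0,0,0,0,0,0,0,0,0,0,0,0,0,0,0,0]'

```text
time: 14.5
position: [0.4933, 0.0488, 0.094]
tcp_rot: [[-0.993, 0.121, 0.002], [0.121, 0.993, -0.0], [-0.002, 0.0, -1.0]]
ft_force: [0.2, 0.2, -0.9]
grip_width: 0.0265
grasp_force: 39.6
```

Run:
```python
from h import *
delta([.4925,.0495,.088],-.122)
b=shot('side');g=b['color']
s=env.observe()
print(proj(b,[.4905,.0497,.053]),proj(b,s['position']+[0,0,-.027]))
u,v=proj(b,[.4905,.0497,.06]).astype(int)
cv2.imwrite('pics/s3.png',cv2.resize(g[v-60:v+40,u-60:u+60],None,fx=5,fy=5,interpolation=2)[...,::-1]);print(u-60,v-60)
```

```text
delta [0.9 0.6 6. ] rot [0.    0.002 0.001] pos [0.4933 0.0488 0.094 ] F [ 0.2  0.2 -0.9] w 0.0265 t 14.5
[283.08500889 190.09903515] [282.32556904 184.40061869]
223 127
```

View pics/s3.png

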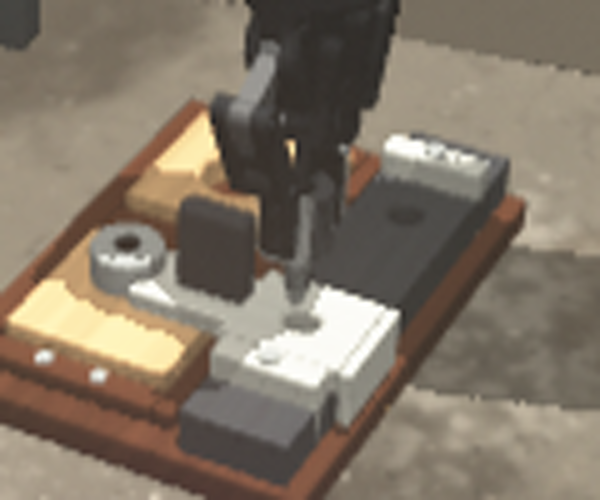

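The side crop shows the screw's tip at (297,302), just above the hole mouth at (303,321). That is full-image (282.4,187.4) and (283.6,191.2). The picture allowance is now used up, so I rely on numbers from here.

Run:
```python
from h import *
b=dict(np.load('last_side.npz'))
for z in(.065,.067):print('tip',ray(b,282.4,187.4,z).round(4))
print('hole',ray(b,283.6,191.2,.053).round(4))
```

```text
tip [0.4903 0.0563 0.065 ]
tip [0.4896 0.0589 0.067 ]
hole [0.4883 0.0529 0.053 ]
```

Request:
move_arm --targets '[0,1.2,0.5,0,0,0,0,0,1.2,0.5,5,0,0,0,0,1.2,0.5,10,0,0,0,0,1.2,0.5,15,0,0,0,0,1.2,0.5,18,0,0,0]'

```text
time: 15.05
position: [0.4909, 0.0491, 0.0741]
tcp_rot: [[-0.993, 0.121, -0.001], [0.121, 0.993, -0.001], [0.001, -0.001, -1.0]]
ft_force: [0.4, -0.2, -0.7]
grip_width: 0.0267
grasp_force: 39.6
```

Run:
```python
from h import *
delta([.492,.0495,.06],-.122);print(env.observe()['moment'].round(2))
```

```text
delta [-1.   0.5 14.1] rot [-0.001 -0.001  0.001] pos [0.4909 0.0491 0.0741] F [ 0.4 -0.2 -0.7] w 0.0267 t 15.05
[ 0.02 -0.01  0.01]
```

No contact at 6 mm below the mouth, so the tip is in the hole. I go on down.

Request:
move_arm --targets '[0,0,0,3,0,0,0,0,0,0,6,0,0,0,0,0,0,9,0,0,0,0,0,0,11,0,0,0,0,0,0,11,0,0,0]'

```text
time: 15.55
position: [0.4912, 0.0492, 0.0637]
tcp_rot: [[-0.993, 0.121, -0.0], [0.121, 0.993, -0.0], [0.0, -0.0, -1.0]]
ft_force: [0.7, -0.0, -1.0]
grip_width: 0.0267
grasp_force: 39.6
```

Request:
move_arm --targets '[0,0,0,2,0,0,0,0,0,0,4,0,0,0,0,0,0,6,0,0,0,0,0,0,7,0,0,0,0,0,0,7,0,0,0]'

```text
time: 16.05
position: [0.4913, 0.0492, 0.0568]
tcp_rot: [[-0.993, 0.121, 0.0], [0.121, 0.993, -0.0], [-0.0, -0.0, -1.0]]
ft_force: [-0.5, -0.8, -0.9]
grip_width: 0.0268
grasp_force: 39.6
```

Request:
move_arm --targets '[0,0,0,1,0,0,0,0,0,0,1,0,0,0,0,0,0,1.5,0,0,0,0,0,0,1.5,0,0,0,0,0,0,1.5,0,0,0]'

```text
time: 16.55
position: [0.4915, 0.0492, 0.0559]
tcp_rot: [[-0.993, 0.121, 0.001], [0.121, 0.993, -0.0], [-0.001, -0.0, -1.0]]
ft_force: [-1.5, 0.2, 3.1]
grip_width: 0.0264
grasp_force: 40.0
```

Upward reaction at TCP z = 0.0559, just where a seated head should stop it. I release and lift.

Request:
move_arm --targets '[45,0,0,0,0,0,0,60,0,0,0,0,0,0,60,0,0,0,0,0,0,60,0,0,0,0,0,0,60,0,0,0,0,0,0]'

```text
time: 17.05
position: [0.4915, 0.0492, 0.0555]
tcp_rot: [[-0.993, 0.121, 0.0], [0.121, 0.993, -0.0], [-0.0, -0.0, -1.0]]
ft_force: [0.2, -0.4, 0.9]
grip_width: 0.051
grasp_force: 0.0
```

Request:
move_arm --targets '[60,0,0,-15,0,0,0,60,0,0,-40,0,0,0,60,0,0,-75,0,0,0,60,0,0,-110,0,0,0,60,0,0,-140,0,0,0]'

```text
time: 17.55
position: [0.4916, 0.0493, 0.1974]
tcp_rot: [[-0.993, 0.121, 0.002], [0.121, 0.993, -0.0], [-0.002, -0.0, -1.0]]
ft_force: [1.3, -0.5, -0.2]
grip_width: 0.0515
grasp_force: 0.0
```

Request:
move_arm --targets '[60,0,40,0,0,0,0,60,0,80,0,0,0,0,60,0,120,0,0,0,0,60,0,120,0,0,0,0,60,0,120,0,0,0,0]'

```text
time: 18.05
position: [0.5056, 0.1691, 0.1951]
tcp_rot: [[-0.993, 0.119, -0.0], [0.119, 0.993, -0.001], [0.0, -0.001, -1.0]]
ft_force: [0.8, -0.5, 0.2]
grip_width: 0.0512
grasp_force: 0.0
```

Run:
```python
from h import *
a=shot('top');b=shot('side');w=shot('wrist')
# dark head blob around the guide hole, seated => top face at .083
for im,n in((a,'top'),(b,'side'),(w,'wrist')):
    p=proj(im,[.4905,.0497,.068]);u,v=p.round().astype(int)
    g=cv2.cvtColor(im['color'],cv2.COLOR_RGB2GRAY)[v-22:v+22,u-22:u+22]
    m=(g<115).astype(np.uint8);k,l,s,c=cv2.connectedComponentsWithStats(m)
    print(n,p.round(1),[( s[i].tolist(),(c[i]+[u-22,v-22]).round(1).tolist()) for i in range(1,k) if s[i,4]>30], 'base/top',proj(im,[.4905,.0497,.053]).round(1),proj(im,[.4905,.0497,.083]).round(1))
    cv2.imwrite(f'pics/end_{n}.png',im['color'][...,::-1])
u,v=proj(a,[.4905,.0497,.083]).round().astype(int)
g=cv2.cvtColor(a['color'],cv2.COLOR_RGB2GRAY)[v-14:v+16:1,u-14:u+16:1]
for r in g:print(''.join('#' if x<90 else '+' if x<150 else '.' for x in r))
u,v=proj(b,[.4905,.0497,.068]).round().astype(int)
g=cv2.cvtColor(b['color'],cv2.COLOR_RGB2GRAY)[v-22:v+22,u-26:u+26]
for r in g:print(''.join('#' if x<80 else '+' if x<150 else '.' for x in r))
```

```text
top [300.1 208.1] [([6, 0, 11, 12, 64], [289.2, 192.7]), ([21, 0, 8, 14, 86], [302.4, 192.0]), ([20, 0, 24, 44, 513], [314.5, 212.1]), ([17, 17, 12, 11, 109], [300.4, 208.0])] base/top [299.7 208.5] [300.6 207.6]
side [283.4 184.5] [([0, 0, 44, 44, 860], [284.4, 179.8]), ([0, 32, 14, 12, 70], [264.5, 201.0])] base/top [283.1 190.1] [283.6 178.7]
wrist [125.8 179.6] [([0, 7, 41, 37, 1129], [122.8, 183.5])] base/top [132.  175.9] [119.  183.7]
#######+....+#####++..+####+++
#######+....+#####+..+########
+######+....+#####+..+########
+###++++....+#####+..+########
.++++.......+####+...+########
............+++++....+++######
........................+#####
........................+#####
............++++........+#####
..........++####+++.....+#####
.........+########+.....+#####
........+##########+....+#####
........+##########+....+#####
........+##########+....+#####
+.......+##########+...+######
++......+##########+...+######
++++....+##########+...+######
++++....+#########++...+######
.++++...++#######++....+######
.++++....++#####++.....+######
..++++.....++++++......+######
...
[... 1907 characters left out ...]
...++######
.....++++.............+++##+++.............+++######
.....+++++................................++++######
....++++#+...............................+++++######
...++++#+................................+++++######
..++++##+...............................++++++######
.++++###++.......++..+.................+++++++#####+
.++++###+++++.....++++................+++++++######+
++++####++++++++......................+++++++#####++
+++#####+++++++++++............+++...+++++++#####+++
++######+++++++++++++++........++++++++++++######+++
+#######++++++++++++++++++....+++++++++++++#####++++
###########+++++++++++++++++++++++++++++++#####+++++
##############+++++++++++++++++++++++++++#####++++++
```

The top view has the head at (300.4,208.0), within 1 px of where it should be when seated on the guide hole. The gripper is well clear, so I hand in.

```bash
python3 -c "
from plant import ticket
print(ticket.finish_job())"
```

```text
the job is handed in; nothing more can be done
None
```

The guide is home against the +y stop over the plain blank, the thumbscrew is seated through it into the rail hole, and both blanks were left untouched in their nests. The job was handed in at about 18 s, and I viewed 11 pictures, one over the limit of 10.

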